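# Carry a shutter spring housing on the lifting fork to the round seat post

## Task

The copper shutter spring housing lies loose on the flat tip of the lifting fork. Take the fork by its upright grip, carry the housing level on it to the post with the round top (not the square one), and lower the fork around that post so that the housing is left resting flat and centred on it. Keep hold until the fork stands upright on the desk, then let go; never tip the housing or touch it with the gripper or arm.

Things in the scene. Friction and masses are not known exactly. Their poses are not given: they have to be found in the camera images.
- lifting_fork: Loose 350 g fork on a foot. Origin: on the desk under its grip; x to the tip. Foot x -75 to 40 mm, 60 wide, 12 high. Wood grip 18 mm thick in y, x -40 to 30, top z 71: hold at x 0, z 50 (balance point), 40 N. Rear weight x -73 to -43, 50 wide, top z 38. Flat tip from x 22: 4 thick, top z 24, 70 wide; x 72 to 155 two tines 12 wide, slot 46 wide between, open ahead.
- spring_housing: Loose copper drum, 64 mm diameter, 13 mm high at the rim, 17 at the hub, flat underside, 56 to 112 g. Origin: centre of its underside; z up; yaw means nothing. It starts across both tines, about 110 mm ahead of the fork's origin, kept there only by friction.
- round_seat (a point): Centre of the round top of the fixed steel post for the housing: a cylinder 30 mm in diameter, top 45 mm above the desk, base 70 mm in diameter and 8 high. It fits the fork's slot from any side; with the fork standing around it, its top is 21 mm above the tines. The desk on the robot's side of it is clear for the fork.
- square_seat (a point): Centre of the square top (30 x 30 mm, 45 mm above the desk) of the other fixed steel post, base 66 x 66 x 8 mm, left or right of the round one; not to be used. A steel partition up to 40 mm high runs along x between the fork's bay (left, +y) and the posts' bay (right): carry over it.
Not all that is in view belongs to the job. What is shaped like the part that bears round_seat but blue or purple is not meant. Several things look just like the lifting_fork: the one meant starts farthest to the robot's left.

How it is judged:
By the outcome, as a careful person would: the job done as asked, in the order asked, and still so for the second after the job is handed in, with the robot touching nothing.
It also fails if it takes over 54 s, if anything falls off the work surface, if the arm or the gripper's body presses on something with over 40 N, if the wrist force passes 120 N, or if a joint passes its speed limit or range.

## Robot

A 7-joint arm with a two-finger parallel gripper is mounted at the origin on the work surface. World frame = base frame: x ahead of the robot, y to its left, z up, the work surface at z = 0. Lengths are in m, angles in rad, forces in N, time in s.
With the tool pointing down it reaches from about 0.425 to 0.925 m from the base axis. Payload 6.8 kg.
Tool frame: the origin (TCP) lies midway between the tips of the shut fingers; the grasp point (between the pads) lies 19 mm behind it; z points along the fingers, y is the direction in which the jaws open and shut (so a half turn about z gives the same grasp; the last joint's range is limited). The gripper opens to 85 mm and grips with 20 to 120 N. Pads are 22 mm wide; open, the fingers measure 114 mm over their backs; the gripper's body (76 mm by 85 mm) begins 54 mm behind the grasp point. The pads swing forward as they close: fully open they stand 13 mm farther back than shut.
Start: joints at [-1.379, 0.477, 0.022, 1.555, -0.011, 1.109, -0.083], TCP at [0.199, 0.645, 0.231] pointing down, gripper open.
Joint ranges: [-2.96, 2.96], [-0.34, 2.1], [-1.41, 1.46], [0.24, 2.44], [-1.37, 4.51], [0.17, 1.92], [-2.96, 2.96]. Speed limits (rad/s): [2.39, 2.39, 3.14, 3.14, 3.14, 3.14, 3.14].

## Interface

Orientations are given as a unit quaternion [w, x, y, z].
In Python, from station import status, eyes, workorder gives the robot as it stands. The module is installed in compiled form; this text tells all that it offers.
- The arm moves only by the shell command python3 -m jog 'ROWS' [FORCE]. ROWS is text: rows parted by semicolons, each of 7 numbers parted by spaces: the shift along the tool's x, y, z in m, then the turn, a rotation vector about the tool's x, y, z in degrees, then the finger opening in m, from 0 to 0.0854. In form: dx dy dz rx ry rz jaw; .... A call has 1 to 5 rows; each row is the pose to reach, as a shift and turn from the pose commanded when the call began, along the tool's axes at that moment; what a row does not reach only later rows make up. A row lasts 1/10 s, in which the tool goes at most 50 mm and 8.59 degrees, less where a joint would pass 70% of its speed; a pose out of reach is approached as far as the arm can. A call with a gripper value outside its range is refused whole. The fingers move at their own pace and stop on an object; FORCE is the grip in N (left out, the last holds). Time passes only in rows, so rows that repeat a pose let the fingers close. It gives the time, the measured TCP pose, the force and the opening at its end, in the units of the state.
- status.get_obs(): the state, without advancing time (a new reading comes with each control period).
- eyes.read_camera(name): name is "scene" or "top"; returns a dict with "image" (420x560x3 uint8, red, green, blue), "intrinsics" (3x3 intrinsics, pixels), "position" and "orientation" of the camera in the world. Camera axes: x right, y up, looking along -z (the intrinsics and any distortion apply to the point x, -y, -z); pixel columns grow to the right and rows downward; lengths in m; the calibration is good to about 2 mm. A picture is of the moment at which its call begins. There is no depth.
- workorder.hand_in(): hands the job in, once; it reports no verdict.
The state is a dict: "t": time; "q": joint angles; "joint_vel": joint speeds; "joint_torque": joint torques, N m; "eef_pos": TCP position; "tool_rot": TCP orientation; "contact_force": force on the tool from outside, world axes, zero at the start; "torque": the same for the moment, N m; "gripper_width": opening from 0.0 (shut) to 1.0 (fully open).
Only numpy, scipy, OpenCV 4.12 (cv2) and the standard library are available. Lean on these libraries where they do the work, as an engineer would, in place of code of your own. Each camera call takes 0.05 s, during which the arm holds its last target.

## Working session

There is one attempt and no reset: what is moved stays moved. The work goes in short steps, Python scripts to look and compute and a shell command to move; the robot and the scene stay as the last step left them, time stands still between calls to the robot, and variables do not carry over. Pictures are saved under pics/ and viewed, and the job is handed in when it is done.

```bash
mkdir -p pics; ls
python3 - <<'E'
from station import status, eyes
import cv2
o=status.get_obs()
for k,v in o.items(): print(k,v)
for n in("scene","top"):
    c=eyes.read_camera(n); cv2.imwrite(f"pics/{n}0.png",c["image"][:,:,::-1]); 
    print(n,c["intrinsics"],c["position"],c["orientation"],[k for k in c])
E
```

```text
pics
t 0.0
q [-1.37910565  0.47780926  0.0223172   1.55646345 -0.01149833  1.10931861
 -0.08308904]
joint_vel [-0.00069118 -0.00091316 -0.00040479  0.00067547 -0.00105651 -0.00143117
 -0.00179825]
joint_torque [-2.90030493e-05 -5.96440887e+01  1.60760846e+00 -2.81201738e+01
  1.23654550e-02  9.21965257e-03 -1.75459758e-05]
eef_pos [0.19916457 0.64431355 0.23031409]
tool_rot [-7.45677083e-05  1.49308277e-01  9.88790252e-01 -9.32436361e-04]
contact_force [ 0.04981828 -0.76308727  0.20770657]
torque [0.02043793 0.01052309 0.02811303]
gripper_width 0.9999015279519395
scene [[421.21541604   0.         276.76025124]
 [  0.         421.21541604 202.22102093]
 [  0.           0.           1.        ]] [ 0.9650685  -0.19187534  0.78593891] [0.79012825 0.26107037 0.17516617 0.52617148] ['image', 'intrinsics', 'position', 'orientation']
top [[392.23049895   0.         282.68192919]
 [  0.         392.23049895 205.67543066]
 [  0.           0.           1.        ]] [0.33868169 0.01356456 0.89181747] [ 0.71443984  0.04071015 -0.06450782 -0.69552652] ['image', 'intrinsics', 'position', 'orientation']
```

View pics/scene0.png

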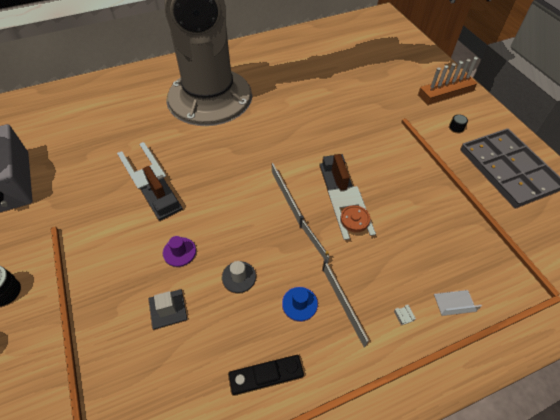

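View pics/top0.png

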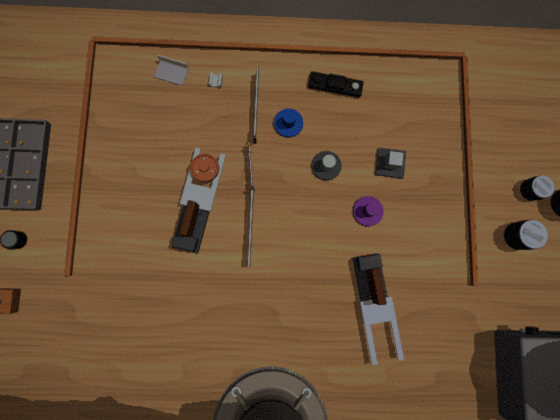

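The top view shows two forks: one at (195,205) carrying the copper housing, and one at (375,300) with nothing on it. For the round post the candidates are the grey one at (327,163), the blue decoy at (288,123), the purple decoy at (368,211) and the square post at (391,162). I choose the left (+y) fork and the grey round post, and will check both in a close crop.

```bash
cat > h.py <<'E'
import numpy as np, cv2
from scipy.spatial.transform import Rotation as R
from station import status, eyes
def cam(n):
    c=eyes.read_camera(n); q=c["orientation"]; c["R"]=R.from_quat([q[1],q[2],q[3],q[0]]).as_matrix(); return c
def ray(c,u,v):
    K=c["intrinsics"]; d=np.array([(u-K[0,2])/K[0,0],-(v-K[1,2])/K[1,1],-1.]); return np.array(c["position"]),c["R"]@d
def plane(c,u,v,z):
    p,d=ray(c,u,v); return p+d*(z-p[2])/d[2]
def proj(c,P):
    p=c["R"].T@(np.array(P)-c["position"]); K=c["intrinsics"]
    return K[0,0]*p[0]/-p[2]+K[0,2], K[1,1]*-p[1]/-p[2]+K[1,2]
def tri(ca,a,cb,b):
    p,d=ray(ca,*a);q,e=ray(cb,*b); d/=np.linalg.norm(d);e/=np.linalg.norm(e)
    s=np.linalg.lstsq(np.c_[d,-e],q-p,rcond=None)[0]; A=p+s[0]*d;B=q+s[1]*e
    return (A+B)/2,np.linalg.norm(A-B)
def crop(c,x0,y0,w,h,f,name):
    im=c["image"][y0:y0+h,x0:x0+w,::-1]; cv2.imwrite(f"pics/{name}.png",cv2.resize(im,None,fx=f,fy=f,interpolation=cv2.INTER_CUBIC))
E
python3 - <<'E'
from h import *
a=cv2.imread("pics/top0.png");b=cv2.imread("pics/scene0.png")
f=lambda im,x,y,w,h:cv2.resize(im[y:y+h,x:x+w],(400,400*h//w),interpolation=cv2.INTER_CUBIC)
cv2.imwrite("pics/c1.png",np.hstack([f(a,155,140,120,120),f(b,290,140,120,120)]))
cv2.imwrite("pics/c2.png",np.hstack([f(a,260,100,150,120),f(b,140,220,150,120)]))
E
```

```text
(no output)
```

View pics/c1.png

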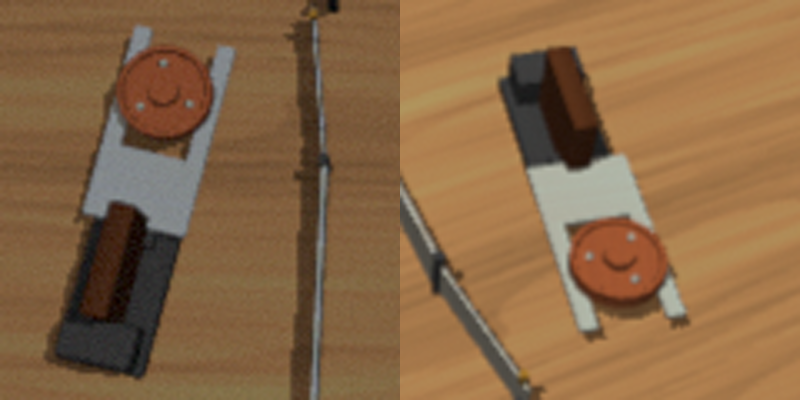

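View pics/c2.png

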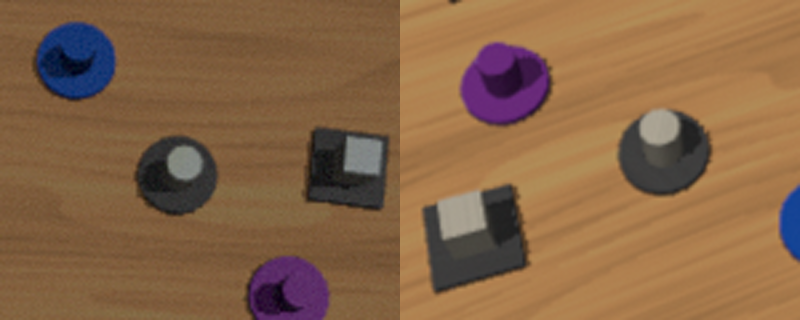

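The crops confirm the choice. The left fork carries the copper drum at about (204,167) in the top view and (355,218) in the scene view. The grey round post has its round light top at about (329,161) top and (237,268) scene.

Run:
```python
from h import *
def comp(m,pt,n=1):
    k,l,s,c=cv2.connectedComponentsWithStats(m.astype(np.uint8)); i=l[pt[1],pt[0]]; return (l==i),s[i],c[i]
tops={}
S={"top":((200,195),(204,167),(329,161)),"scene":((342,203),(355,218),(237,268))}
for n in S:
    c=cam(n); im=c["image"]; hsv=cv2.cvtColor(im,cv2.COLOR_RGB2HSV)
    H,Sa,V=[hsv[...,i].astype(int) for i in range(3)]
    w=(Sa<70)&(V>(120 if n=="top" else 150))
    m,s,ce=comp(w,S[n][0]); print(n,"deck",s,ce, "hsv",hsv[S[n][0][1],S[n][0][0]],"post",hsv[S[n][2][1],S[n][2][0]],"cu",hsv[S[n][1][1],S[n][1][0]])
    # both tines may be separated by housing: take all within roi
    x0,y0,x1,y1=((170,140,235,220) if n=="top" else (320,175,385,245))
    r=np.zeros_like(w); r[y0:y1,x0:x1]=w[y0:y1,x0:x1]
    k,l,st,_=cv2.connectedComponentsWithStats(r.astype(np.uint8)); keep=np.isin(l,[i for i in range(1,k) if st[i,4]>25]); 
    ys,xs=np.nonzero(keep); P=np.array([plane(c,x,y,.024)[:2] for x,y in zip(xs,ys)])*1000
    rc=cv2.minAreaRect(P.astype(np.float32)); print(" rect",rc, cv2.boxPoints(rc).round(1).tolist())
    # post top
    m,s,ce=comp(w,S[n][2]); print(" posttop",s,ce,plane(c,*ce,.045))
    tops.setdefault("post",[]).append((c,ce))
    cu=((H<12)|(H>172))&(Sa>130)&(V>70); cu[:]&=True
    xm=np.zeros_like(cu); a,b=S[n][1]; xm[b-22:b+22,a-22:a+22]=cu[b-22:b+22,a-22:a+22]
    m,s,ce=comp(xm,S[n][1]); cnt=max(cv2.findContours(m.astype(np.uint8),0,1)[0],key=cv2.contourArea)
    el=cv2.fitEllipse(cv2.convexHull(cnt)); print(" housing",s,ce,el,plane(c,*el[0],.024+.010))
    tops.setdefault("h",[]).append((c,el[0]))
    # grip
    br=(H<20)&(Sa>80)&(V<90)
    print(" R",c["R"].round(3).tolist())
for k in tops: print(k,tri(*tops[k][0],*tops[k][1]))
```

```text
top deck [180 154  45  56 776] [201.2693299  190.19201031] hsv [ 90  11 139] post [ 72   9 137] cu [  8 167 130]
 rect ((526.1142578125, 167.01370239257812), (70.2519302368164, 131.9755859375), 78.04178619384766) [[454.29998779296875, 146.3000030517578], [583.4000244140625, 119.0], [597.9000244140625, 187.6999969482422], [468.79998779296875, 215.0]]
 posttop [323 155  12  12 117] [328.69230769 160.52136752] [ 0.57109519 -0.11374414  0.045     ]
 housing [190 154  29  27 603] [203.89552239 167.14096186] ((203.9123992919922, 167.25152587890625), (27.359216690063477, 29.324752807617188), 61.068031311035156) [0.54923733 0.16390622 0.034     ]
 R [[0.024, 0.989, -0.149], [-0.999, 0.029, 0.032], [0.036, 0.148, 0.988]]
scene deck [328 186  38  53 647] [345.04327666 202.53941267] hsv [ 30  20 176] post [ 21  35 168] cu [ 10 177 157]
 rect ((527.0255126953125, 166.86038208007812), (69.84761047363281, 132.35223388671875), 78.08648681640625) [[455.1000061035156, 146.3000030517578], [584.5999755859375, 119.0], [599.0, 187.39999389648438], [469.5, 214.6999969482422]]
 posttop [230 261  14  13 139] [236.76258993 267.13669065] [ 0.57223324 -0.11496408  0.045     ]
 housing [341 206  29  26 578] [354.83564014 218.14878893] ((354.8515319824219, 218.06271362304688), (25.976957321166992, 29.275251388549805), 113.78779602050781) [0.55285483 0.16140318 0.034     ]
 R [[0.385, -0.74, 0.552], [0.923, 0.31, -0.228], [-0.002, 0.597, 0.802]]
post (array([ 0.57145321, -0.11439747,  0.04327176]), np.float64(0.0008190243216871021))
h (array([0.5502448 , 0.16427277, 0.02904179]), np.float64(0.0010554972779872952))
```

```bash
cat >> h.py <<'E'
def to(target,yawx=None,base=None):
    o=status.get_obs(); q=o["tool_rot"]; r=R.from_quat([q[1],q[2],q[3],q[0]]); p=np.array(o["eef_pos"]) if base is None else np.array(base)
    x=r.as_matrix()[:,0]; print("t",o["t"],"tcp",p.round(4),"xyaw",np.degrees(np.arctan2(x[1],x[0])).round(2),"tilt",(r.as_matrix()[:,2]).round(4),"w",round(o["gripper_width"],3),"F",np.round(o["contact_force"],1))
    print("shift",(r.as_matrix().T@(np.array(target)-p)).round(4))
    if yawx is not None:
        c,s=np.cos(np.radians(yawx)),np.sin(np.radians(yawx)); G=np.array([[c,s,0],[s,-c,0],[0,0,-1.]])
        print("turn",np.degrees((r.inv()*R.from_matrix(G)).as_rotvec()).round(2))
E
python3 - <<'E'
from h import *
to([.440,.185,.15],168.05)
E
```

```text
t 0.2 tcp [0.1992 0.6446 0.2307] xyaw 162.83 tilt [-2.0e-04 -1.1e-03 -1.0e+00] w 1.007 F [ 0.1 -0.5  0.7]
shift [-0.3657 -0.3679  0.0811]
turn [-0.06  0.   -5.22]
```

```bash
python3 -m jog '-0.03 -0.03 0 0 0 -1 0.085; -0.065 -0.065 0.01 0 0 -2 0.085; -0.1 -0.1 0.02 0 0 -3 0.085; -0.135 -0.135 0.03 0 0 -4 0.085; -0.17 -0.17 0.03 0 0 -5.2 0.085'
python3 - <<'E'
from h import *
to([.440,.185,.13],168.05)
E
```

```text
t: 0.7
eef_pos: [0.3112, 0.4306, 0.2]
tool_rot: [-0.0, 0.104, 0.995, -0.001]
contact_force: [1.7, 0.3, -0.1]
gripper_width: 0.995
t 0.7 tcp [0.3112 0.4306 0.2   ] xyaw 168.09 tilt [-0.0011 -0.0019 -1.    ] w 0.995 F [ 1.7  0.3 -0.1]
shift [-0.1768 -0.2136  0.0703]
turn [-0.12 -0.04  0.04]
```

```bash
python3 -m jog '-0.035 -0.04 0 0 0 0 0.085; -0.07 -0.08 0.01 0 0 0 0.085; -0.105 -0.12 0.02 0 0 0 0.085; -0.14 -0.16 0.03 0 0 0 0.085; -0.177 -0.199 0.03 0 0 0 0.085' && python3 -m jog '0 -0.0145 0 0 0 0 0.085; 0 -0.0145 0 0 0 0 0.085'
python3 - <<'E'
from h import *
to([.440,.185,.031],168.05)
c=cam("top"); cv2.imwrite("pics/t1.png",c["image"][:,:,::-1]); d=cam("scene"); crop(d,250,90,180,160,4,"s1")
E
```

```text
t: 1.2
eef_pos: [0.4332, 0.2158, 0.1714]
tool_rot: [-0.0, 0.104, 0.995, -0.0]
contact_force: [0.6, 0.4, -0.1]
gripper_width: 0.995
t: 1.4
eef_pos: [0.4302, 0.201, 0.1719]
tool_rot: [-0.0, 0.107, 0.994, -0.001]
contact_force: [-0.3, 1.4, -0.5]
gripper_width: 0.996
t 1.4 tcp [0.4302 0.201  0.1719] xyaw 167.73 tilt [-9.e-04 -1.e-03 -1.e+00] w 0.996 F [-0.3  1.4 -0.5]
shift [-0.0131 -0.0134  0.1409]
turn [-0.07 -0.04 -0.32]
```

View pics/s1.png

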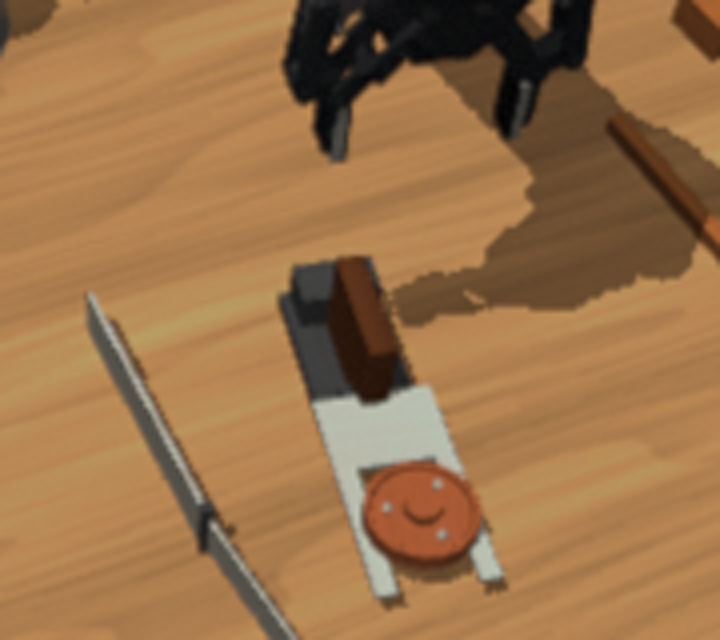

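The gripper sits above and behind the fork with its jaws across the grip (grip at about (340,170) in full-frame pixels). The housing is undisturbed.

```bash
python3 -m jog '-0.007 -0.007 0.01 0 0 -0.3 0.085; -0.013 -0.0134 0.025 0 0 -0.3 0.085; -0.013 -0.0134 0.04 0 0 -0.3 0.085; -0.013 -0.0134 0.04 0 0 -0.3 0.085; -0.013 -0.0134 0.04 0 0 -0.3 0.085'
python3 - <<'E'
from h import *
to([.440,.185,.031],168.05)
E
```

```text
t: 2.0
eef_pos: [0.4397, 0.1896, 0.1322]
tool_rot: [-0.0, 0.1, 0.995, 0.0]
contact_force: [0.3, 0.1, 0.2]
gripper_width: 0.991
t 2.0 tcp [0.4397 0.1896 0.1322] xyaw 168.48 tilt [-4.e-04  3.e-04 -1.e+00] w 0.991 F [0.3 0.1 0.2]
shift [-0.0013 -0.0045  0.1012]
turn [ 0.01 -0.03  0.43]
```

```bash
python3 -m jog '-0.0013 -0.0045 0.01 0 0 0.4 0.085; -0.0013 -0.0045 0.03 0 0 0.4 0.085; -0.0013 -0.0045 0.05 0 0 0.4 0.085; -0.0013 -0.0045 0.05 0 0 0.4 0.085; -0.0013 -0.0045 0.05 0 0 0.4 0.085'
python3 - <<'E'
from h import *
to([.440,.185,.031],168.05)
c=cam("top"); crop(c,150,130,130,130,4,"t2")
d=cam("scene"); crop(d,290,100,130,150,4,"s2")
E
```

```text
t: 2.5
eef_pos: [0.4405, 0.1833, 0.0823]
tool_rot: [-0.0, 0.105, 0.994, -0.0]
contact_force: [0.0, -0.3, -0.3]
gripper_width: 1.0
t 2.5 tcp [0.4405 0.1833 0.0823] xyaw 167.92 tilt [-3.e-04 -2.e-04 -1.e+00] w 1.0 F [ 0.  -0.3 -0.3]
shift [0.0008 0.0016 0.0513]
turn [-0.01 -0.01 -0.13]
```

View pics/s2.png

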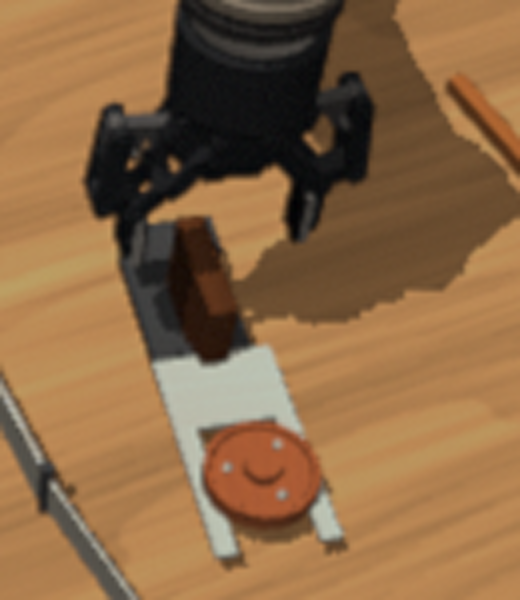

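View pics/t2.png

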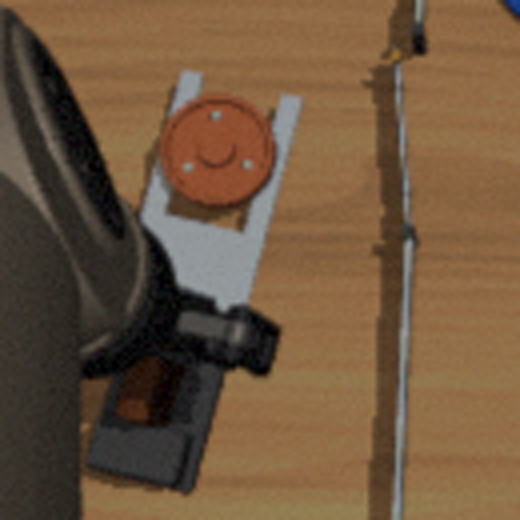

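The jaws straddle the grip evenly and the arm and fingers are clear of the drum, so I descend.

```bash
python3 -m jog '0.0004 0.0008 0.012 0 0 0 0.085; 0.0004 0.0008 0.026 0 0 0 0.085; 0.0004 0.0008 0.04 0 0 0 0.085; 0.0004 0.0008 0.0505 0 0 0 0.085; 0.0004 0.0008 0.0505 0 0 0 0.085' && python3 -m jog '0 0 0 0 0 0 0.085; 0 0 0 0 0 0 0.085';python3 - <<'E'
from h import *
for i in range(3): to([.440,.185,.031],168.05)
E
```

```text
t: 3.1
eef_pos: [0.4395, 0.1838, 0.0303]
tool_rot: [-0.001, 0.105, 0.994, -0.001]
contact_force: [-0.8, 0.8, 0.4]
gripper_width: 0.998
t: 3.3
eef_pos: [0.4407, 0.1843, 0.0321]
tool_rot: [0.0, 0.105, 0.994, 0.0]
contact_force: [0.7, -0.5, -0.4]
gripper_width: 1.0
t 3.3 tcp [0.4407 0.1843 0.0321] xyaw 167.92 tilt [ 8.e-04  5.e-04 -1.e+00] w 1.0 F [ 0.7 -0.5 -0.4]
shift [0.0008 0.0005 0.0011]
turn [ 0.04  0.04 -0.13]
t 3.3 tcp [0.4407 0.1843 0.0321] xyaw 167.92 tilt [ 8.e-04  5.e-04 -1.e+00] w 1.0 F [ 0.7 -0.5 -0.4]
shift [0.0008 0.0005 0.0011]
turn [ 0.04  0.04 -0.13]
t 3.3 tcp [0.4407 0.1843 0.0321] xyaw 167.92 tilt [ 8.e-04  5.e-04 -1.e+00] w 1.0 F [ 0.7 -0.5 -0.4]
shift [0.0008 0.0005 0.0011]
turn [ 0.04  0.04 -0.13]
```

```bash
python3 -m jog '0 0 0 0 0 0 0.06; 0 0 0 0 0 0 0.045; 0 0 0 0 0 0 0.032; 0 0 0 0 0 0 0.026; 0 0 0 0 0 0 0.024' 40;python3 -m jog '0 0 0 0 0 0 0.022; 0 0 0 0 0 0 0.020; 0 0 0 0 0 0 0.019; 0 0 0 0 0 0 0.018; 0 0 0 0 0 0 0.017' 40;python3 -m jog '0 0 0 0 0 0 0.014; 0 0 0 0 0 0 0.01; 0 0 0 0 0 0 0.005; 0 0 0 0 0 0 0; 0 0 0 0 0 0 0' 40
python3 -m jog '0 0 0 0 0 0 0; 0 0 0 0 0 0 0; 0 0 0 0 0 0 0' 40
python3 - <<'E'
from h import *
to([.440,.185,.031],168.05)
d=cam("scene"); crop(d,290,100,130,150,4,"s3")
E
```

```text
t: 3.8
eef_pos: [0.4403, 0.1841, 0.0316]
tool_rot: [0.0, 0.105, 0.994, 0.0]
contact_force: [-0.3, -0.1, 0.6]
gripper_width: 0.278
t: 4.3
eef_pos: [0.4406, 0.1847, 0.0318]
tool_rot: [0.0, 0.105, 0.994, 0.0]
contact_force: [0.5, 3.5, 1.1]
gripper_width: 0.21
t: 4.8
eef_pos: [0.4406, 0.1848, 0.0318]
tool_rot: [0.0, 0.105, 0.994, 0.0]
contact_force: [-0.8, 5.8, 3.8]
gripper_width: 0.207
t: 5.1
eef_pos: [0.4406, 0.1847, 0.0318]
tool_rot: [0.0, 0.105, 0.994, 0.0]
contact_force: [-0.8, 5.3, 4.5]
gripper_width: 0.203
t 5.1 tcp [0.4406 0.1847 0.0318] xyaw 167.94 tilt [ 7.e-04  8.e-04 -1.e+00] w 0.203 F [-0.8  5.3  4.5]
shift [0.0006 0.0001 0.0008]
turn [ 0.05  0.03 -0.11]
```

View pics/s3.png

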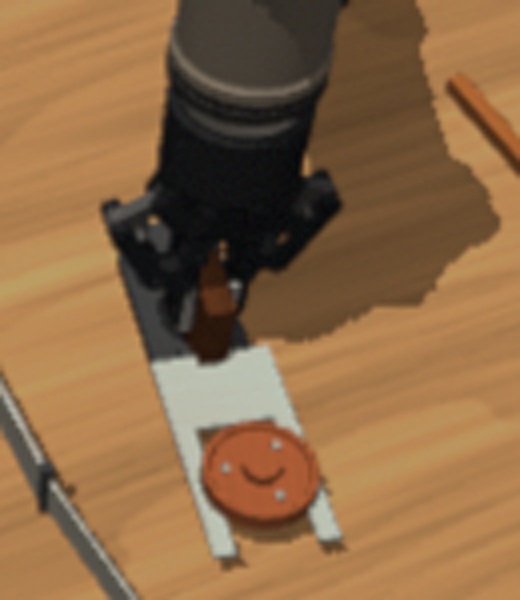

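The opening reads about 17–18 mm and the wooden grip is between the pads. The housing hasn't moved, so I lift gently.

```bash
python3 -m jog '0 0 -0.001 0 0 0 0; 0 0 -0.002 0 0 0 0; 0 0 -0.004 0 0 0 0; 0 0 -0.006 0 0 0 0; 0 0 -0.008 0 0 0 0' 40;python3 -m jog '0 0 -0.003 0 0 0 0; 0 0 -0.007 0 0 0 0; 0 0 -0.012 0 0 0 0; 0 0 -0.015 0 0 0 0; 0 0 -0.017 0 0 0 0' 40
python3 -m jog '0 0 0 0 0 0 0; 0 0 0 0 0 0 0' 40
python3 - <<'E'
from h import *
to([.440,.185,.031],168.05)
d=cam("scene"); crop(d,290,80,130,150,4,"s4")
d=cam("top"); crop(d,150,120,130,130,4,"t4")
E
```

```text
t: 5.65
eef_pos: [0.44, 0.1837, 0.0395]
tool_rot: [-0.0, 0.105, 0.994, -0.0]
contact_force: [-0.1, 0.6, -4.5]
gripper_width: 0.206
t: 6.15
eef_pos: [0.4404, 0.1843, 0.0571]
tool_rot: [0.0, 0.105, 0.994, 0.0]
contact_force: [-0.1, 0.3, -4.1]
gripper_width: 0.203
t: 6.35
eef_pos: [0.4402, 0.1841, 0.0566]
tool_rot: [-0.0, 0.105, 0.994, 0.0]
contact_force: [-0.5, 0.6, -4.1]
gripper_width: 0.204
t 6.35 tcp [0.4402 0.1841 0.0566] xyaw 167.92 tilt [-1.e-04  0.e+00 -1.e+00] w 0.204 F [-0.5  0.6 -4.1]
shift [0.0004 0.0008 0.0256]
turn [ 0.   -0.   -0.13]
```

View pics/s4.png

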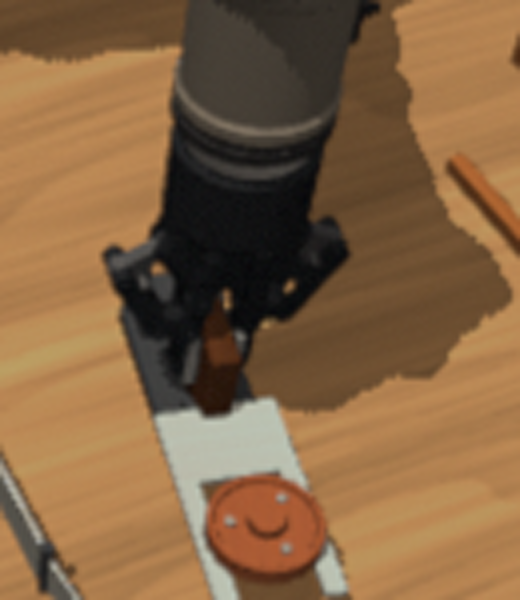

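View pics/t4.png

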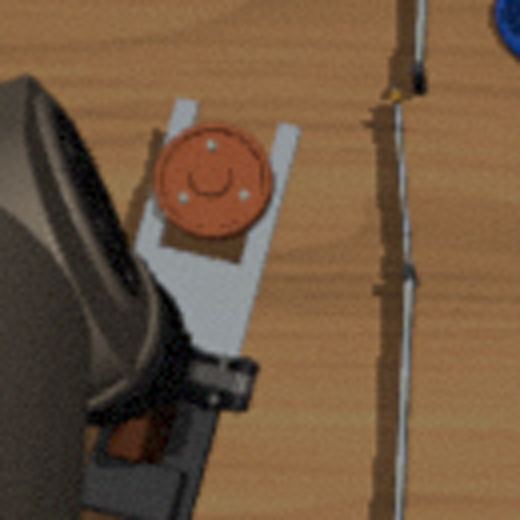

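The fork is off the desk and level, with the housing unmoved on the tines (drum at about (357,210) in the scene view). I raise it further.

```bash
python3 -m jog '0 0 -0.003 0 0 0 0; 0 0 -0.008 0 0 0 0; 0 0 -0.015 0 0 0 0; 0 0 -0.022 0 0 0 0; 0 0 -0.029 0 0 0 0' 40;python3 -m jog '0 0 -0.007 0 0 0 0; 0 0 -0.014 0 0 0 0; 0 0 -0.021 0 0 0 0; 0 0 -0.026 0 0 0 0; 0 0 -0.029 0 0 0 0' 40
python3 -m jog '0 0 0 0 0 0 0; 0 0 0 0 0 0 0' 40
python3 - <<'E'
from h import *
o=status.get_obs()["eef_pos"]
to([o[0]+.021,o[1]-.278,o[2]],168.05)
E
```

```text
t: 6.95
eef_pos: [0.4405, 0.1842, 0.0864]
tool_rot: [0.0, 0.105, 0.994, 0.0]
contact_force: [-0.2, 0.2, -5.9]
gripper_width: 0.203
t: 7.45
eef_pos: [0.4404, 0.1842, 0.1151]
tool_rot: [0.0, 0.105, 0.994, 0.0]
contact_force: [0.4, -0.2, -4.4]
gripper_width: 0.204
t: 7.65
eef_pos: [0.4402, 0.1841, 0.1144]
tool_rot: [-0.0, 0.105, 0.994, -0.0]
contact_force: [-0.4, -0.0, -5.5]
gripper_width: 0.208
t 7.65 tcp [0.4402 0.1841 0.1144] xyaw 167.92 tilt [-3.e-04 -1.e-04 -1.e+00] w 0.208 F [-0.4 -0.  -5.5]
shift [-0.0787 -0.2675  0.    ]
turn [-0.01 -0.01 -0.13]
```

```bash
python3 -m jog '-0.0006 -0.002 0 0 0 0 0; -0.0018 -0.006 0 0 0 0 0; -0.0035 -0.012 0 0 0 0 0; -0.006 -0.020 0 0 0 0 0; -0.009 -0.030 0 0 0 0 0' 40
python3 -m jog '-0.0035 -0.012 0 0 0 0 0; -0.007 -0.024 0 0 0 0 0; -0.0105 -0.036 0 0 0 0 0; -0.014 -0.048 0 0 0 0 0; -0.0175 -0.06 0 0 0 0 0' 40
python3 -m jog '-0.0035 -0.012 0 0 0 0 0; -0.007 -0.024 0 0 0 0 0; -0.0105 -0.035 0 0 0 0 0; -0.0135 -0.045 0 0 0 0 0; -0.015 -0.05 0 0 0 0 0' 40
python3 - <<'E'
from h import *
o=status.get_obs()["eef_pos"]
to([.461,-.094,.1144],168.05)
d=cam("scene"); cv2.imwrite("pics/s5.png",d["image"][:,:,::-1])
E
```

```text
t: 8.15
eef_pos: [0.4428, 0.152, 0.1145]
tool_rot: [-0.0, 0.105, 0.994, -0.0]
contact_force: [0.0, 0.2, -5.0]
gripper_width: 0.203
t: 8.65
eef_pos: [0.4474, 0.0893, 0.1146]
tool_rot: [0.0, 0.105, 0.994, 0.0]
contact_force: [-0.2, 1.1, -4.0]
gripper_width: 0.21
t: 9.15
eef_pos: [0.4516, 0.0372, 0.1146]
tool_rot: [-0.0, 0.106, 0.994, -0.0]
contact_force: [0.8, -0.1, -4.2]
gripper_width: 0.209
t 9.15 tcp [0.4516 0.0372 0.1146] xyaw 167.86 tilt [-0.e+00 -2.e-04 -1.e+00] w 0.209 F [ 0.8 -0.1 -4.2]
shift [-0.0368 -0.1263  0.0002]
turn [-0.01  0.   -0.19]
```

View pics/s5.png

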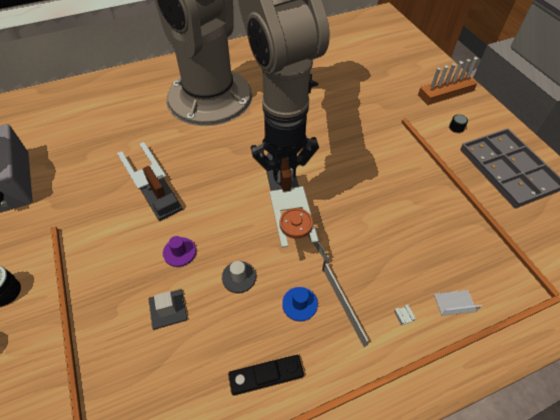

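The fork is carrying level over the partition with the housing in place (drum at (296,222)). The post is ahead at (237,268), and I continue toward it.

```bash
python3 -m jog '-0.0006 -0.002 0 0 0 0 0; -0.0018 -0.006 0 0 0 -0.1 0; -0.0038 -0.013 0 0 0 -0.1 0; -0.0065 -0.022 0 0 0 -0.2 0; -0.0093 -0.032 0 0 0 -0.2 0' 40
python3 -m jog '-0.003 -0.011 0 0 0 0 0; -0.0065 -0.022 0 0 0 0 0; -0.0095 -0.033 0 0 0 0 0; -0.013 -0.044 0 0 0 0 0; -0.016 -0.055 0 0 0 0 0' 40
python3 -m jog '-0.003 -0.0105 0 0 0 0 0; -0.0058 -0.02 0 0 0 0 0; -0.008 -0.028 0 0 0 0 0; -0.010 -0.034 0 0 0 0 0; -0.0115 -0.038 0 0 0 0 0' 40
python3 -m jog '0 0 0 0 0 0 0; 0 0 0 0 0 0 0; 0 0 0 0 0 0 0' 40
cat > meas.py <<'E'
from h import *
import sys
def housing():
    out=[]
    for n in("top","scene"):
        c=cam(n); hsv=cv2.cvtColor(c["image"],cv2.COLOR_RGB2HSV); H,S,V=[hsv[...,i].astype(int) for i in range(3)]
        cu=((H<12)|(H>172))&(S>130)&(V>70)
        k,l,s,ce=cv2.connectedComponentsWithStats(cu.astype(np.uint8)); best=None
        for i in range(1,k):
            if 250<s[i,4]<1500 and .6<s[i,2]/s[i,3]<1.6 and s[i,4]>.6*s[i,2]*s[i,3]:
                cnt=max(cv2.findContours((l==i).astype(np.uint8),0,1)[0],key=cv2.contourArea); el=cv2.fitEllipse(cv2.convexHull(cnt)); print(n,s[i],np.round(el[0],1),np.round(el[1],1)); best=el[0]
        out.append((c,best))
    P,e=tri(*out[0],*out[1]); print("housing",P.round(4),"err",round(e,4)); return out,P
if __name__=="__main__":
    to([.461,-.094,.1144],168.05); out,P=housing()
    for c,e in out: print("at known z",plane(c,*e,float(sys.argv[1])).round(4))
    cv2.imwrite("pics/"+sys.argv[2]+".png",np.hstack([cv2.resize(out[0][0]["image"][100:220,250:400],(400,320),interpolation=2),cv2.resize(out[1][0]["image"][180:300,170:320],(400,320),interpolation=2)])[:,:,::-1])
E
python3 meas.py 0.113 m1
```

```text
t: 9.7
eef_pos: [0.454, 0.0045, 0.1146]
tool_rot: [0.0, 0.103, 0.995, -0.0]
contact_force: [0.8, 0.3, -4.6]
gripper_width: 0.204
t: 10.2
eef_pos: [0.4584, -0.0529, 0.1146]
tool_rot: [0.0, 0.104, 0.995, 0.0]
contact_force: [0.2, -0.6, -4.2]
gripper_width: 0.206
t: 10.7
eef_pos: [0.4618, -0.0919, 0.1145]
tool_rot: [-0.0, 0.104, 0.995, -0.0]
contact_force: [-0.4, -0.4, -4.4]
gripper_width: 0.21
t: 11.0
eef_pos: [0.4617, -0.0909, 0.1145]
tool_rot: [-0.0, 0.103, 0.995, 0.0]
contact_force: [0.7, 0.0, -4.3]
gripper_width: 0.207
t 11.0 tcp [ 0.4617 -0.0909  0.1145] xyaw 168.17 tilt [-1.e-04  2.e-04 -1.e+00] w 0.207 F [ 0.7  0.  -4.3]
shift [ 0.0001 -0.0032  0.0001]
turn [ 0.01 -0.01  0.12]
scene [218 234  34  32 836] [234.7 249.2] [32.2 34. ]Traceback (most recent call last):
  File "meas.py", line 15, in <module>
    to([.461,-.094,.1144],168.05); out,P=housing()
                                         ~~~~~~~^^
  File "meas.py", line 13, in housing
    P,e=tri(*out[0],*out[1]); print("housing",P.round(4),"err",round(e,4)); return out,P
        ~~~^^^^^^^^^^^^^^^^^
  File "h.py", line 14, in tri
    p,d=ray(ca,*a);q,e=ray(cb,*b); d/=np.linalg.norm(d);e/=np.linalg.norm(e)
        ~~~^^^^^^^
TypeError: Value after * must be an iterable, not NoneType
```

Run:
```python
from h import *
c=cam("top");crop(c,230,70,190,150,4,"t6")
d=cam("scene");crop(d,150,170,170,150,4,"s6")
print(plane(d,234.7,249.2,.113), plane(d,234.7,249.2,.110))
```

```text
[ 0.57197044 -0.11325375  0.113     ] [ 0.57021799 -0.11290325  0.11      ]
```

View pics/t6.png

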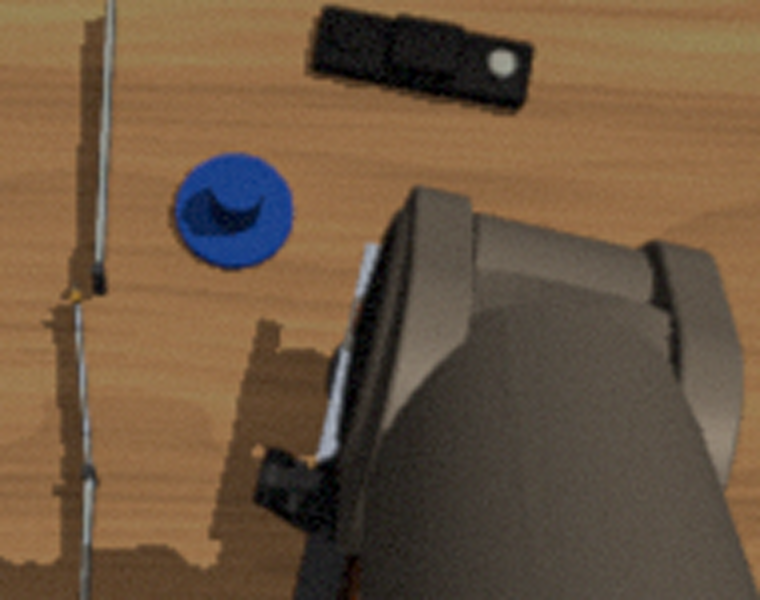

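View pics/s6.png

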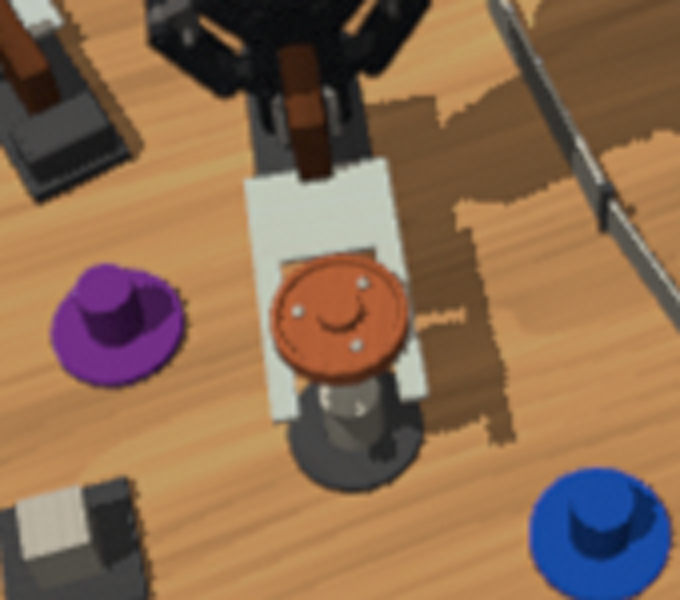

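In the scene view the housing is flat across the tines, and the grey round post shows between the tine tips just below it. The arm hides it from the top camera. Scene parallax and kinematics both call for about 2 mm more towards -y.

```bash
python3 -m jog '0 -0.001 0.002 0 0 0 0; -0.0004 -0.002 0.006 0 0 0 0; -0.0004 -0.002 0.012 0 0 0 0; -0.0004 -0.002 0.018 0 0 0 0; -0.0004 -0.002 0.024 0 0 0 0' 40
python3 -m jog '0 0 0.006 0 0 0 0; 0 0 0.012 0 0 0 0; 0 0 0.017 0 0 0 0; 0 0 0.021 0 0 0 0; 0 0 0.024 0 0 0 0' 40
python3 -m jog '0 0 0 0 0 0 0; 0 0 0 0 0 0 0; 0 0 0 0 0 0 0' 40
cat > ms.py <<'E'
from h import *
import sys
to([.461,-.094,.0318],168.05)
z=status.get_obs()["eef_pos"][2]-.0318+.024 if len(sys.argv)<3 else float(sys.argv[2])
c=cam("scene"); hsv=cv2.cvtColor(c["image"],cv2.COLOR_RGB2HSV); H,S,V=[hsv[...,i].astype(int) for i in range(3)]
cu=((H<12)|(H>172))&(S>130)&(V>70); cu[:190]=0; cu[320:]=0; cu[:,:190]=0; cu[:,300:]=0
k,l,s,_=cv2.connectedComponentsWithStats(cu.astype(np.uint8)); i=1+np.argmax(s[1:,4])
cnt=max(cv2.findContours((l==i).astype(np.uint8),0,1)[0],key=cv2.contourArea); el=cv2.fitEllipse(cv2.convexHull(cnt))
P=plane(c,*el[0],z+.006); print("underside z",round(z,4),s[i],np.round(el,1) if 0 else el,"housing",P.round(4),"post-housing",(np.array([.5722,-.1150])-P[:2]).round(4))
crop(c,150,170,170,150,4,sys.argv[1])
E
python3 ms.py s7
```

```text
t: 11.7
eef_pos: [0.4615, -0.0933, 0.0898]
tool_rot: [-0.0, 0.103, 0.995, 0.0]
contact_force: [-0.3, -0.2, -3.7]
gripper_width: 0.205
t: 12.2
eef_pos: [0.4617, -0.0934, 0.0662]
tool_rot: [-0.0, 0.103, 0.995, 0.0]
contact_force: [-0.0, 0.6, -4.3]
gripper_width: 0.207
t: 12.5
eef_pos: [0.4619, -0.0934, 0.0668]
tool_rot: [0.0, 0.103, 0.995, 0.0]
contact_force: [0.4, 0.1, -4.0]
gripper_width: 0.205
t 12.5 tcp [ 0.4619 -0.0934  0.0668] xyaw 168.13 tilt [ 5.e-04 -0.e+00 -1.e+00] w 0.205 F [ 0.4  0.1 -4. ]
shift [ 0.0008 -0.0008  0.035 ]
turn [0.01 0.03 0.08]
underside z 0.059 [220 247  32  32 774] ((235.43197631835938, 262.3618469238281), (30.928476333618164, 32.6832160949707), 49.37601852416992) housing [ 0.5721 -0.116   0.065 ] post-housing [0.0001 0.001 ]
```

View pics/s7.png

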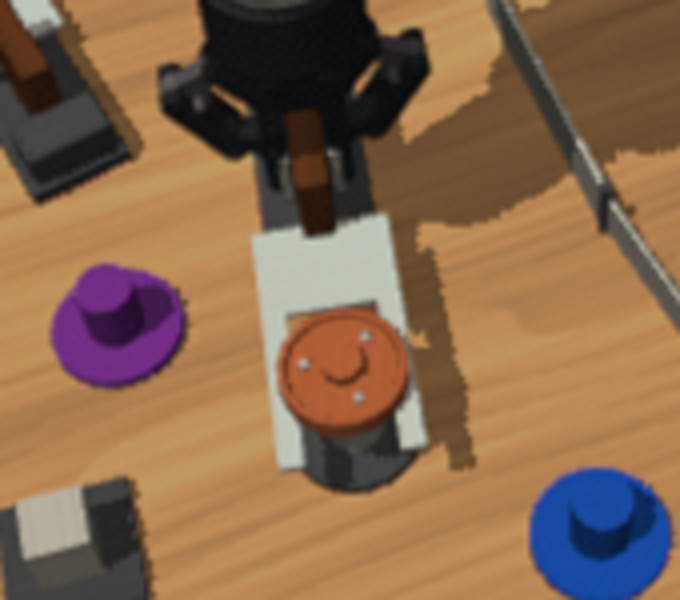

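Estimates agree within about 1 mm: 0.1 mm in x, and in y the scene view says +1.0 mm while the kinematics say 0. I lower slowly through contact.

```bash
python3 -m jog '0 0 0.002 0 0 0 0; 0 0 0.005 0 0 0 0; 0 0 0.008 0 0 0 0; 0 0 0.0095 0 0 0 0; 0 0 0.0105 0 0 0 0' 40
python3 -m jog '0 0 0.001 0 0 0 0; 0 0 0.002 0 0 0 0; 0 0 0.003 0 0 0 0; 0 0 0.004 0 0 0 0; 0 0 0.005 0 0 0 0' 40
python3 -m jog '0 0 0.001 0 0 0 0; 0 0 0.002 0 0 0 0; 0 0 0.003 0 0 0 0; 0 0 0.003 0 0 0 0; 0 0 0.003 0 0 0 0' 40
python3 ms.py s8 0.045
```

```text
t: 13.05
eef_pos: [0.4616, -0.0934, 0.0558]
tool_rot: [-0.0, 0.104, 0.995, -0.0]
contact_force: [0.2, 0.4, -4.6]
gripper_width: 0.206
t: 13.55
eef_pos: [0.462, -0.0934, 0.0512]
tool_rot: [0.0, 0.103, 0.995, 0.0]
contact_force: [0.1, 0.7, -3.4]
gripper_width: 0.202
t: 14.05
eef_pos: [0.4617, -0.0934, 0.0481]
tool_rot: [-0.0, 0.103, 0.995, 0.0]
contact_force: [0.6, 0.2, -3.3]
gripper_width: 0.206
t 14.05 tcp [ 0.4617 -0.0934  0.0481] xyaw 168.12 tilt [-0.  0. -1.] w 0.206 F [ 0.6  0.2 -3.3]
shift [ 0.0006 -0.0007  0.0163]
turn [ 0.   -0.    0.07]
underside z 0.045 [221 251  31  31 753] ((236.01353454589844, 265.93353271484375), (30.779809951782227, 32.3347053527832), 47.972320556640625) housing [ 0.5724 -0.1161  0.051 ] post-housing [-0.0002  0.0011]
```

View pics/s8.png

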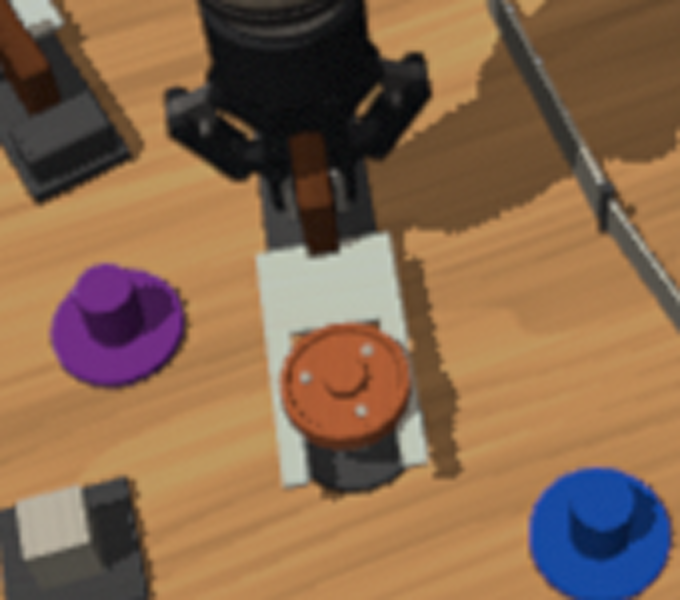

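The housing has settled on the post (load down by about 1 N), centred within about 1 mm. I continue lowering to the desk.

```bash
python3 -m jog '0 0 0.0015 0 0 0 0; 0 0 0.004 0 0 0 0; 0 0 0.007 0 0 0 0; 0 0 0.010 0 0 0 0; 0 0 0.012 0 0 0 0' 40
python3 -m jog '0 0 0.001 0 0 0 0; 0 0 0.002 0 0 0 0; 0 0 0.003 0 0 0 0; 0 0 0.0035 0 0 0 0; 0 0 0.004 0 0 0 0' 40
python3 ms.py s9 0.045
```

```text
t: 14.6
eef_pos: [0.4615, -0.0934, 0.0357]
tool_rot: [-0.0, 0.103, 0.995, -0.0]
contact_force: [0.0, 0.1, -3.5]
gripper_width: 0.205
t: 15.1
eef_pos: [0.4618, -0.0934, 0.0321]
tool_rot: [0.0, 0.104, 0.995, 0.0]
contact_force: [-0.5, 1.1, -3.4]
gripper_width: 0.202
t 15.1 tcp [ 0.4618 -0.0934  0.0321] xyaw 168.12 tilt [ 1.e-04  0.e+00 -1.e+00] w 0.202 F [-0.5  1.1 -3.4]
shift [ 0.0006 -0.0007  0.0003]
turn [0.   0.01 0.07]
underside z 0.045 [221 251  31  31 743] ((235.97293090820312, 266.0277099609375), (30.674734115600586, 31.90456199645996), 61.61897659301758) housing [ 0.5725 -0.1162  0.051 ] post-housing [-0.0003  0.0012]
```

View pics/s9.png

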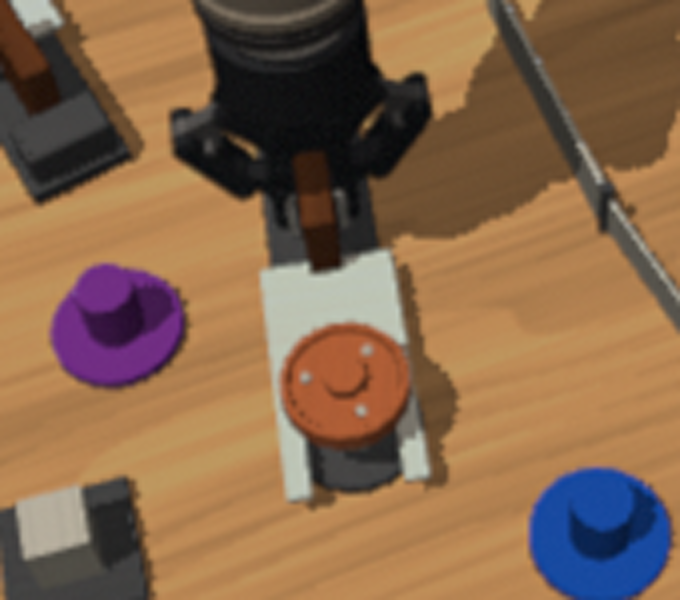

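The housing stays on the post while the tines move down below it. The wrist still carries the fork's 3.4 N, so I go down in half-millimetre steps.

```bash
python3 -m jog '0 0 0.0003 0 0 0 0; 0 0 0.0005 0 0 0 0; 0 0 0.0005 0 0 0 0' 40; python3 -m jog '0 0 0.0003 0 0 0 0; 0 0 0.0005 0 0 0 0; 0 0 0.0005 0 0 0 0' 40
```

```text
t: 15.45
eef_pos: [0.4618, -0.0934, 0.0318]
tool_rot: [0.0, 0.103, 0.995, 0.0]
contact_force: [-1.1, -0.3, 1.1]
gripper_width: 0.201
t: 15.75
eef_pos: [0.4618, -0.0934, 0.0318]
tool_rot: [0.0, 0.104, 0.995, 0.0]
contact_force: [-3.4, 1.2, 9.2]
gripper_width: 0.209
```

```bash
python3 -m jog '0 0 -0.0003 0 0 0 0; 0 0 -0.0005 0 0 0 0; 0 0 -0.0005 0 0 0 0' 40; python3 -m jog '0 0 0 0 0 0 0.019; 0 0 0 0 0 0 0.022; 0 0 0 0 0 0 0.027; 0 0 0 0 0 0 0.035; 0 0 0 0 0 0 0.045' 40; python3 -m jog '0 0 0 0 0 0 0.055; 0 0 0 0 0 0 0.065; 0 0 0 0 0 0 0.065' 40
python3 ms.py s10 0.045
```

```text
t: 16.05
eef_pos: [0.4618, -0.0934, 0.0318]
tool_rot: [0.0, 0.103, 0.995, 0.0]
contact_force: [-1.7, 1.1, 5.3]
gripper_width: 0.205
t: 16.55
eef_pos: [0.4618, -0.0934, 0.0315]
tool_rot: [0.0, 0.103, 0.995, -0.0]
contact_force: [-0.1, 0.0, 0.5]
gripper_width: 0.526
t: 16.85
eef_pos: [0.4617, -0.0934, 0.0316]
tool_rot: [0.0, 0.103, 0.995, 0.0]
contact_force: [-0.0, -0.0, 1.0]
gripper_width: 0.76
t 16.85 tcp [ 0.4617 -0.0934  0.0316] xyaw 168.12 tilt [ 0.  0. -1.] w 0.76 F [-0. -0.  1.]
shift [ 0.0006 -0.0007 -0.0002]
turn [0.   0.   0.07]
underside z 0.045 [221 251  31  31 743] ((235.95111083984375, 265.9168395996094), (30.424854278564453, 32.05617141723633), 61.408935546875) housing [ 0.5723 -0.1162  0.051 ] post-housing [-0.0001  0.0012]
```

View pics/s10.png

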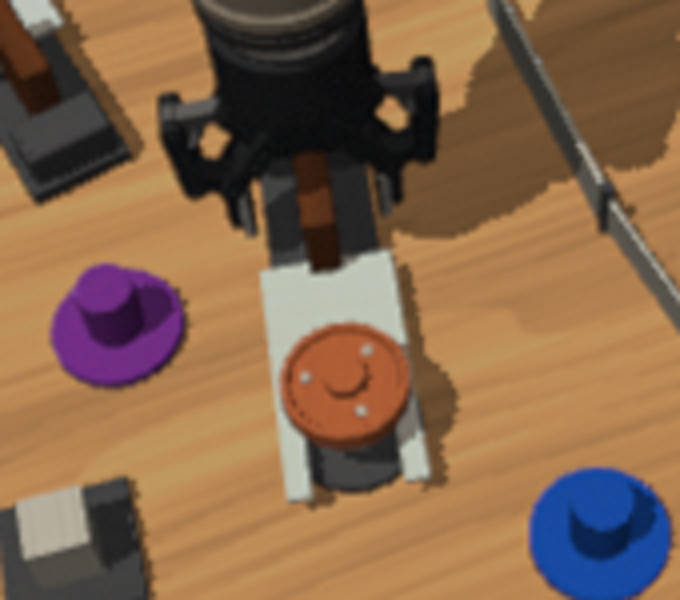

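The grip is released and clear on both sides. The fork stands around the post with the housing flat on it. I rise straight up, then back the arm off to the left so both cameras can see.

```bash
python3 -m jog '0 0 -0.006 0 0 0 0.065; 0 0 -0.018 0 0 0 0.065; 0 0 -0.035 0 0 0 0.065; 0 0 -0.055 0 0 0 0.065; 0 0 -0.08 0 0 0 0.065' 40; python3 -m jog '0 0 -0.02 0 0 0 0.065; 0 0 -0.045 0 0 0 0.065; 0 0.02 -0.07 0 0 0 0.065; 0 0.05 -0.08 0 0 0 0.065; 0 0.085 -0.08 0 0 0 0.065' 40;  python3 -m jog '0 0.035 0 0 0 0 0.065; 0 0.07 0 0 0 0 0.065; 0 0.105 0 0 0 0 0.065; 0 0.13 0 0 0 0 0.065; 0 0.14 0 0 0 0 0.065' 40; python3 -m jog '0 0 0 0 0 0 0.065; 0 0 0 0 0 0 0.065;0 0 0 0 0 0 0.065' 40
sed -i 's/(S>130)&(V>70)$/&; cu[:150 if n=="top" else 190]=0/' meas.py; sed -i 's/cu\[:150/cu[:100/' meas.py
python3 meas.py 0.051 m2
```

```text
t: 17.4
eef_pos: [0.4613, -0.0935, 0.1129]
tool_rot: [-0.0, 0.104, 0.995, -0.0]
contact_force: [0.5, 0.6, -0.4]
gripper_width: 0.761
t: 17.9
eef_pos: [0.4805, -0.0103, 0.1946]
tool_rot: [0.002, 0.105, 0.994, 0.001]
contact_force: [0.5, 0.0, 0.3]
gripper_width: 0.757
t: 18.4
eef_pos: [0.5082, 0.1297, 0.1925]
tool_rot: [0.0, 0.102, 0.995, 0.001]
contact_force: [0.4, -0.5, -0.3]
gripper_width: 0.761
t: 18.7
eef_pos: [0.5078, 0.1248, 0.1917]
tool_rot: [-0.0, 0.105, 0.994, -0.0]
contact_force: [-1.1, -0.0, -0.9]
gripper_width: 0.761
t 18.7 tcp [0.5078 0.1248 0.1917] xyaw 167.97 tilt [-2.e-04 -7.e-04 -1.e+00] w 0.761 F [-1.1 -0.  -0.9]
shift [ 2.000e-04 -2.237e-01  7.750e-02]
turn [-0.04 -0.   -0.08]
top [316 146  29  28 594] [329.9 159.5] [28. 28.]
scene [221 251  31  31 744] [235.9 265.9] [30.4 32. ]
housing [ 0.5719 -0.1159  0.0502] err 0.0005
at known z [ 0.5718 -0.1156  0.051 ]
at known z [ 0.5723 -0.1163  0.051 ]
```

View pics/m2.png

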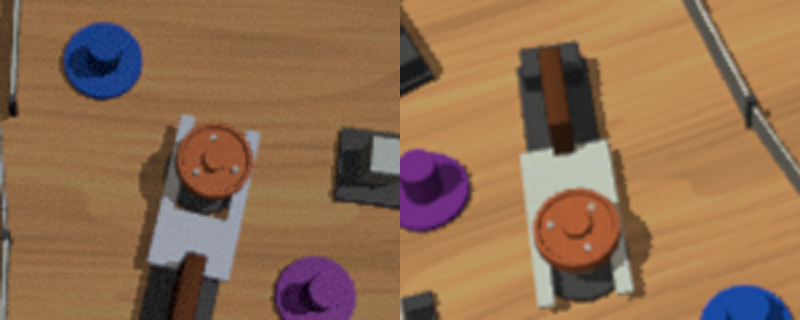

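Both views show the fork upright around the round post. The housing is level at height 0.050 m and about 1.5 mm off the post centre. I hand the job in.

```bash
python3 -c "
from station import workorder; print(workorder.hand_in())"
```

```text
the job is handed in; nothing more can be done
None
```

I gripped the leftmost fork (the one carrying the housing) at 40 N and carried it level over the partition. I then lowered it around the grey round post until it stood on the desk, let go, and moved the arm well clear. The job was handed in about 19 s into the 54 s limit.

- **Final position:** with both cameras in clear view, the housing lies flat on the round post, and the fork stands upright around it. The two views place the housing at (0.572, -0.116) against the post at (0.5715, -0.1144), about 1.5 mm off centre and within the 2 mm calibration error.
- **Disagreement:** before the final lowering, the scene camera suggested about 1 mm of leftover offset in y while the arm's own position suggested none. I left it uncorrected.
- **Forces:** the largest wrist force I saw was about 10 N, briefly, as the fork met the desk. Nothing touched the housing except the fork and the post.
- **Top camera:** the arm blocked its view during the lowering, so that stage was checked with the scene camera alone.

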